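# Brew a large coffee at the counter console

## Robot

A 6-joint arm with a two-finger parallel gripper is mounted at the origin on the work surface. World frame = base frame: x ahead of the robot, y to its left, z up, the work surface at z = 0. Lengths are in m, angles in rad, forces in N, time in s.
With the tool pointing down it reaches from about 0.35 to 0.775 m from the base axis. Payload 7.3 kg.
Tool frame: the origin (TCP) lies at the very end of the fingers, on their centre line; the grasp point (between the pads) lies 19 mm behind it (robot.hold_point_z is the distance from the TCP to the grasp point, in m); z points along the fingers, y is the direction in which the jaws open and shut (so a half turn about z gives the same grasp; the last joint's range is limited). The gripper opens to 92 mm and grips with 3 to 60 N. Pads are 19 mm wide; open, the fingers measure 130 mm over their backs; the gripper's body (75 mm by 190 mm) begins 47 mm behind the grasp point.
Start: joints at [1.193, 0.342, 1.524, -0, 1.275, -0.146], TCP at [0.121, 0.511, 0.196] pointing down, gripper open.
Joint ranges: [-2.53, 2.53], [-0.77, 2.02], [0.04, 2.7], [-1, 4.14], [0.28, 2.66], [-3.11, 3.11]. Speed limits (rad/s): [2.57, 2.57, 3.14, 3.14, 3.14, 3.14].

## Interface

Orientations are given as [roll, pitch, yaw] about the fixed x, y, z axes, in that order (R = Rz(yaw) Ry(pitch) Rx(roll)).
In Python, from cell import monitor, viewer, robot gives the robot as it stands.
- The arm moves only by the tool move_arm, never from a script. Its argument "deltas" is a list of rows, each an object of numbers: "x", "y", "z": the shift along the tool's x, y, z in m; "wx", "wy", "wz": the turn, a rotation vector about the tool's x, y, z in degrees; "hand": the opening, from 0 (shut) to 1 (fully open). In form: [{"x": .., "y": .., "z": .., "wx": .., "wy": .., "wz": .., "hand": ..}, ...]. A call has 1 to 8 rows; each row is the pose to reach, as a shift and turn from the pose commanded when the call began, along the tool's axes at that moment; what a row does not reach only later rows make up. A row lasts 1/8 s, in which the tool goes at most 62.5 mm and 10.7 degrees, less where a joint would pass 70% of its speed; a pose out of reach is approached as far as the arm can. A call with a gripper value outside its range is refused whole. The fingers move at their own pace and stop on an object; "grip_force" is the grip in N (left out, the last holds). Time passes only in rows, so rows that repeat a pose let the fingers close. It gives the time, the measured TCP pose, the force and the opening at its end, in the units of the state.
- monitor.observe(): the state, without advancing time (a new reading comes with each control period).
- viewer.read_camera(name): name is "scene" or "top" or "wrist"; returns the picture (480x640x3 uint8, red, green, blue); there is no depth.
- viewer.camera_params(name): a dict with "camera_matrix" (3x3 intrinsics, pixels), "k1" (the pictures are not rectified: a ray, as slopes to the right and down, at radius r is drawn at 1 + k1 r^2 times it, then the intrinsics apply), "R" (3x3) and "t" (3): a world point X has camera coordinates R X + t. Camera axes: x right, y down, z forward; pixel columns grow to the right and rows downward; lengths in m; the calibration is good to about 2 mm. A picture is of the moment at which its call begins: read the wrist's pose just before it. camera_params takes no time and is no camera call; for the wrist camera it gives the pose at the moment of the call.
- robot.hand_in(): hands the job in, once; it reports no verdict.
The state is a dict: "time": time; "qpos": joint angles; "qvel": joint speeds; "joint_efforts": joint torques, N m; "tool_pos": TCP position; "tool_rot": TCP orientation; "contact_force": force on the tool from outside, world axes, zero at the start; "torque": the same for the moment, N m; "opening": finger opening in m.
Only numpy, scipy, OpenCV 4.12 (cv2) and the standard library are available. Lean on these libraries where they do the work, as an engineer would, in place of code of your own. Each camera call takes 0.05 s, during which the arm holds its last target. There are 200 camera calls.

## Task

Brew a large coffee with the counter console, using closed fingers and picking nothing up: first switch the brewer on by pressing down the raised end of the rocker switch, next press the large round key all the way down, and last push the long start bar right down and let it come back up. Leave the small round key and the square key alone, and do not disturb the cup, jug or jar.

Things in the scene. Friction and masses are not known exactly. Their poses are not given: they have to be found in the camera images.
- console: Flat steel-topped console fixed to the counter, 240 (x) x 300 (y) x 45 mm high. Origin: centre of its underside, on the counter; x points away from the robot, turned up to 20 degrees. Three keys stand in its far row (x +50 mm, y -90, 0, +90 mm) in any order; rocker and start bar in its near row (x -50 mm, y -70 and +70 mm), either way round.
- rocker_press (a point): Point to press on the rocker, a grey plate 56 (console's x) x 30 x 8 mm that tilts like a seesaw on a pivot 65 mm above the counter. 20 mm from the pivot towards the robot-side end (-x), the raised end while off. The point is fixed, 73 mm high; the plate's top there is 73 mm high when off, 65 mm when on. x, y as the console.
- rocker (a joint): Tilt of the rocker: 0 to 0.03 rad at the start (off, near end up), 0.36 rad fully on (near end down). It needs about 3 N at the press point and stays where it is left.
- large_key_top (a point): Large round grey key, 44 mm across, 16 mm tall, standing up out of a black bezel 6 mm high on the console. Site: centre of its top face, z up, x and y as the console; 67 mm above the counter when up. Moves down with the key.
- large_key (a joint): Large round key. Joint: 0 m = up, 0.008 m = fully down; it needs about 3 N to move, stays where it is left and has no spring.
- small_key_top (a point): Small round grey key, 22 mm across, 16 mm tall, to be left alone, standing up out of a black bezel 6 mm high on the console. Site: centre of its top face, z up, x and y as the console; 67 mm above the counter when up. 
- small_key (a joint): Small round key. Joint: 0 m = up, 0.008 m = fully down; it needs about 3 N to move, stays where it is left and has no spring.
- square_key_top (a point): Square grey key, 34 x 34 mm, 16 mm tall, to be left alone, standing up out of a black bezel 6 mm high on the console. Site: centre of its top face, z up, x and y as the console; 67 mm above the counter when up. 
- square_key (a joint): Square key. Joint: 0 m = up, 0.008 m = fully down; it needs about 3 N to move, stays where it is left and has no spring.
- start_bar_top (a point): Long grey start bar, 84 mm (along the console's y) x 24 mm, 16 mm tall, standing up out of a black bezel 6 mm high on the console. Site: centre of its top face, z up, x and y as the console; 67 mm above the counter when up. Moves down with the bar.
- start_bar (a joint): Start bar: 0 m = up, 0.008 m = fully down. It springs back; 1.5 N starts it, about 4.5 N holds it fully down.
- tap: Fixed steel tap station on the console's -y side: base 200 (x) x 140 (y) x 20 mm with a swan-neck spout (18 mm thick) rising to 196 mm; the post stands at x = +70 mm. Origin: centre of its underside. An obstacle.
- cup: Red cup, 86 mm across, 62 mm high, handle at its +y, waiting on the tap station under the spout. Origin: centre of its underside. Not to be touched.
- jug: Steel milk jug, 80 mm across, 95 mm high, handle at its +y, on the counter to the +y side of the console. Origin: centre of its underside. Not to be touched.
- jar: Glass sugar jar, 64 mm across, 90 mm high, on the counter beyond the console's far edge. Origin: centre of its underside. Not to be touched.

How it is judged:
On the way, in this order (a step that is already met when the one before it is completed fails the run):
1. the rocker is switched on (value of joint rocker above 0.28 rad), for 0.1 s.
2. the large round key is pressed down (value of joint large_key above 0.006 m), for 0.1 s.
3. the start bar is pushed down (value of joint start_bar above 0.0055 m), for 0.1 s.
At the end, for the whole second after the job is handed in: Rocker on (over 0.28 of 0.36 rad), large round key down (over 6 of 8 mm), start bar back up (within 1.5 mm), small and square keys not down (under 3 mm), and cup, jug and jar at rest within 20 mm of where they were (value of joint rocker above 0.28 rad and value of joint large_key above 0.006 m and value of joint start_bar below 0.0015 m and value of joint each of small_key, square_key below 0.003 m and distance of each of cup, jug, jar from where it was at the start of the episode below 0.02 m and linear speed of each of cup, jug, jar below 0.02 m/s); the robot touches nothing.
It fails at once if the large key is pressed before the rocker is on (value of joint large_key above 0.004 m and value of joint rocker below 0.25 rad).
It fails at once if the start bar is pressed before the rocker is on and the large key is down (value of joint start_bar above 0.004 m and (value of joint rocker below 0.25 rad or value of joint large_key below 0.005 m)).
It fails at once if the small or the square key is pressed (value of joint any of small_key, square_key above 0.003 m).
It fails at once if the cup, jug or jar is lifted, carried, shoved or tipped (distance of any of cup, jug, jar from where it was at the start of the episode above 0.02 m or angle between any of cup, jug, jar's own z axis and vertical above 0.4 rad).
It also fails if it takes over 42 s, if anything falls off the work surface, if the arm or the gripper's body presses on something with over 40 N, if the wrist force passes 120 N, or if a joint passes its speed limit or range.

## Working session

There is one attempt and no reset: what is moved stays moved. The work goes in short steps, Python scripts to look and compute and a tool call to move; the robot and the scene stay as the last step left them, time stands still between calls to the robot, and variables do not carry over. Pictures are saved under pics/ and viewed, about 8 in all and at most 12, crops included, and the job is handed in when it is done.

Besides the shell and the picture viewer there is one more tool, called after "Emit:" by a JSON object that holds its "method" and its "body", one argument or row to a line. move_arm: Moves the arm, as the interface text tells. Its arguments: {"type":"object","properties":{"deltas":{"type":"array","items":{"type":"object","properties":{"x":{"type":"number"},"y":{"type":"number"},"z":{"type":"number"},"wx":{"type":"number"},"wy":{"type":"number"},"wz":{"type":"number"},"hand":{"type":"number"}}}},"grip_force":{"type":"number"}},"required":["deltas"]}

```bash
mkdir -p pics; ls; python3 - <<'E'
from cell import monitor, viewer, robot
import cv2
for n in ("top","scene"):
    im=viewer.read_camera(n); cv2.imwrite(f"pics/{n}0.png",im[:,:,::-1])
    p=viewer.camera_params(n); print(n,p)
s=monitor.observe(); print(s["time"],s["tool_pos"],s["tool_rot"],s["opening"])
E
```

```text
pics
top {'camera_matrix': array([[601.67775541,   0.        , 323.96854908],
       [  0.        , 601.67775541, 240.70559356],
       [  0.        ,   0.        ,   1.        ]]), 'k1': -0.13175969871057974, 'R': array([[-6.39768210e-03, -9.99979007e-01, -1.02697870e-03],
       [-9.88119318e-01,  6.47950397e-03, -1.53552042e-01],
       [ 1.53555473e-01,  3.24003453e-05, -9.88140028e-01]]), 't': array([0.06020228, 0.63227896, 1.39184956])}
scene {'camera_matrix': array([[478.07642121,   0.        , 321.28010297],
       [  0.        , 478.07642121, 246.63203837],
       [  0.        ,   0.        ,   1.        ]]), 'k1': -0.06470554633625801, 'R': array([[-0.19502984,  0.9806177 ,  0.01876954],
       [ 0.57395622,  0.12962739, -0.80856106],
       [-0.79532233, -0.14692064, -0.58811284]]), 't': array([ 0.07642098, -0.29680409,  1.48544132])}
0.1 [0.12044134 0.51058951 0.19581213] [-3.14022800e+00 -2.16521750e-04  2.90979227e+00] 0.09174233052560271
```

View pics/top0.png

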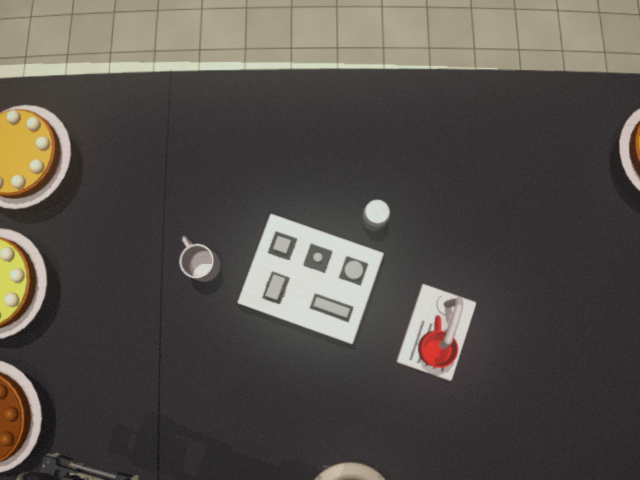

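View pics/scene0.png

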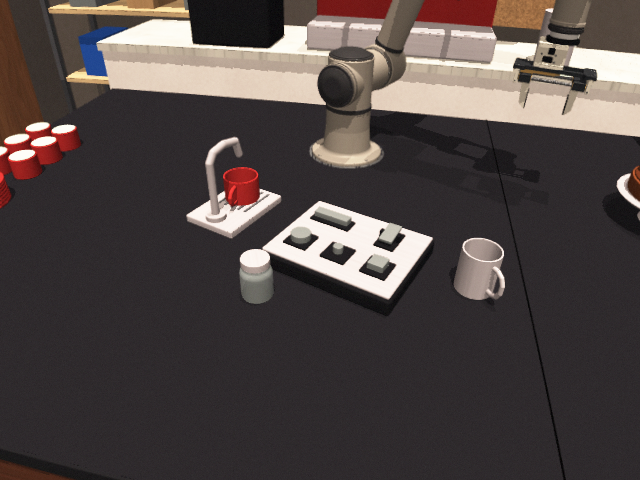

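The top view shows the square key at px (282,244), the small key (317,257), the large key (353,269), the rocker (274,287) and the bar (331,307). The jug is at (200,262), the jar at (376,214) and the tap and cup near (440,340).

```bash
cat > h.py <<'E'
import numpy as np, cv2
from cell import monitor, viewer, robot
def cast(p,uv,z):
    d=np.array([p["k1"],0,0,0,0.])
    n=cv2.undistortPoints(np.float64(uv).reshape(-1,1,2),p["camera_matrix"],d)[:,0]
    D=np.c_[n,np.ones(len(n))]@p["R"]; o=-p["R"].T@p["t"]
    return o+D*((z-o[2])/D[:,2])[:,None]
def proj(p,X):
    return cv2.projectPoints(np.float64(X).reshape(-1,1,3),cv2.Rodrigues(p["R"])[0],p["t"],p["camera_matrix"],np.array([p["k1"],0,0,0,0.]))[0][:,0]
E
python3 - <<'E'
from h import *
p=viewer.camera_params("top"); im=cv2.imread("pics/top0.png")
g=cv2.cvtColor(im,cv2.COLOR_BGR2GRAY); m=(g>190).astype(np.uint8)
cs,_=cv2.findContours(m,cv2.RETR_EXTERNAL,cv2.CHAIN_APPROX_NONE)
c=[c for c in cs if cv2.pointPolygonTest(c,(300,270),False)>=0][0]
X=cast(p,c[:,0],.045)
r=cv2.minAreaRect(np.float32(X[:,:2])); print("console",r)
# dark bezels inside the console
hull=np.zeros_like(m); cv2.drawContours(hull,[c],-1,1,-1)
d=((g<90)&(hull>0)).astype(np.uint8)
bs,_=cv2.findContours(d,cv2.RETR_EXTERNAL,cv2.CHAIN_APPROX_NONE)
for b in bs:
    if cv2.contourArea(b)<100: continue
    q=cv2.minAreaRect(np.float32(cast(p,b[:,0],.051)[:,:2])); print("bezel",cv2.boundingRect(b),np.round(q[0],4),np.round(q[1],3),q[2])
ctr=np.array(r[0])
for yaw in np.deg2rad([r[2],r[2]-90]):
    R=np.array([[np.cos(yaw),-np.sin(yaw)],[np.sin(yaw),np.cos(yaw)]])
    if abs(yaw)<.5:
        for n,o in dict(large=(.05,-.09),small=(.05,0),square=(.05,.09),bar=(-.05,-.07),rocker=(-.05,.07),rpress=(-.07,.07)).items():
            print(n,np.round(ctr+R@o,4),np.rad2deg(yaw),proj(p,[*(ctr+R@o),.067]))
E
```

```text
console ((0.5450285077095032, 0.08898710459470749), (0.28632447123527527, 0.226933553814888), 70.16732025146484)
large [ 0.5615 -0.0126] -19.832679748535156 [[353.43165447 269.26283409]]
small [0.5921 0.072 ] -19.832679748535156 [[317.31086527 256.60162103]]
square [0.6226 0.1567] -19.832679748535156 [[281.43736684 244.00781624]]
bar [0.4742 0.0401] -19.832679748535156 [[331.26980496 306.70144469]]
rocker [0.5217 0.1718] -19.832679748535156 [[274.82919436 286.66568897]]
rpress [0.5029 0.1786] -19.832679748535156 [[271.89528394 294.71723637]]
```

Emit:
{"method": "move_arm", "body": {
  "deltas": [
    {"hand": 0},
    {"x": -0.05, "y": -0.026, "wz": 1, "hand": 0},
    {"x": -0.1, "y": -0.052, "wz": 2, "hand": 0},
    {"x": -0.15, "y": -0.078, "wz": 3, "hand": 0},
    {"x": -0.2, "y": -0.105, "wz": 4, "hand": 0},
    {"x": -0.25, "y": -0.131, "wz": 5, "hand": 0},
    {"x": -0.3, "y": -0.157, "wz": 6, "hand": 0},
    {"x": -0.34, "y": -0.178, "wz": 6.5, "hand": 0}
  ],
  "grip_force": 20
}}

```text
schema error: expected keys x, y, z, wx, wy, wz, hand
```

```bash
cat > st.py <<'E'
import sys
from h import *
from scipy.spatial.transform import Rotation as Ro
s=monitor.observe(); print("t",s["time"],np.round(s["tool_pos"],4),np.round(s["tool_rot"],4),np.round(s["contact_force"],1),round(s["opening"],4))
if len(sys.argv)>3:
    R=Ro.from_euler("xyz",s["tool_rot"]).as_matrix(); print("tool delta",np.round(R.T@(np.array(sys.argv[1:4],float)-s["tool_pos"]),4),"wz deg",np.rad2deg(s["tool_rot"][2]-2.795))
E
python3 st.py .501 .1795 .14
```

```text
t 0.1 [0.1204 0.5106 0.1958] [-3.1402e+00 -2.0000e-04  2.9098e+00] [ 0.2 -0.6 -0.5] 0.0917
tool delta [-0.4465 -0.2347  0.056 ] wz deg 6.5771125019398005
```

Emit:
{"method": "move_arm", "body": {
  "deltas": [
    {"x": 0, "y": 0, "z": 0, "wx": 0, "wy": 0, "wz": 0, "hand": 0},
    {"x": -0.05, "y": -0.026, "z": 0, "wx": 0, "wy": 0, "wz": 1, "hand": 0},
    {"x": -0.1, "y": -0.052, "z": 0, "wx": 0, "wy": 0, "wz": 2, "hand": 0},
    {"x": -0.15, "y": -0.078, "z": 0, "wx": 0, "wy": 0, "wz": 3, "hand": 0},
    {"x": -0.2, "y": -0.105, "z": 0, "wx": 0, "wy": 0, "wz": 4, "hand": 0},
    {"x": -0.25, "y": -0.131, "z": 0, "wx": 0, "wy": 0, "wz": 5, "hand": 0},
    {"x": -0.3, "y": -0.157, "z": 0, "wx": 0, "wy": 0, "wz": 6, "hand": 0},
    {"x": -0.34, "y": -0.178, "z": 0, "wx": 0, "wy": 0, "wz": 6.5, "hand": 0}
  ],
  "grip_force": 20
}}

```text
time: 1.1
tool_pos: [0.412, 0.258, 0.1964]
tool_rot: [3.141, 0.0, 2.795]
contact_force: [0.7, 0.2, 0.3]
opening: 0.0163
```

```bash
python3 st.py .501 .1795 .14; python3 - <<'E'
from h import *
p=viewer.camera_params("wrist"); im=viewer.read_camera("wrist"); cv2.imwrite("pics/w1.png",im[:,:,::-1]); np.save("w1.npy",p,allow_pickle=True)
E
```

```text
t 1.1 [0.412  0.258  0.1964] [3.1414e+00 2.0000e-04 2.7949e+00] [0.7 0.2 0.3] 0.0163
tool delta [-0.1103 -0.0436  0.0565] wz deg -0.005091497090293891
```

View pics/w1.png

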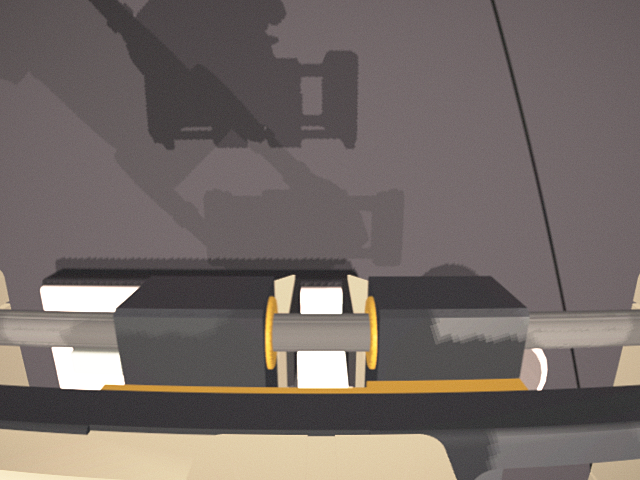

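The wrist camera looks back towards the robot and the gripper covers the console, so it is of little use here. The top-view measurement is good enough to go on with.

Emit:
{"method": "move_arm", "body": {
  "deltas": [
    {"x": -0.05, "y": -0.02, "z": 0.01, "wx": 0, "wy": 0, "wz": 0, "hand": 0},
    {"x": -0.085, "y": -0.034, "z": 0.03, "wx": 0, "wy": 0, "wz": 0, "hand": 0},
    {"x": -0.11, "y": -0.0435, "z": 0.06, "wx": 0, "wy": 0, "wz": 0, "hand": 0},
    {"x": -0.11, "y": -0.0435, "z": 0.09, "wx": 0, "wy": 0, "wz": 0, "hand": 0},
    {"x": -0.11, "y": -0.0435, "z": 0.11, "wx": 0, "wy": 0, "wz": 0, "hand": 0},
    {"x": -0.11, "y": -0.0435, "z": 0.11, "wx": 0, "wy": 0, "wz": 0, "hand": 0}
  ]
}}

```text
time: 1.9
tool_pos: [0.4981, 0.1813, 0.085]
tool_rot: [-3.14, -0.003, 2.796]
contact_force: [0.5, 0.5, 0.6]
opening: 0.0003
```

```bash
python3 st.py .501 .1795 .066; python3 - <<'E'
from h import *
im=viewer.read_camera("scene"); t=viewer.read_camera("top")
a=cv2.resize(im[180:310,250:450],(800,520),interpolation=cv2.INTER_CUBIC); cv2.imwrite("pics/s2.png",a[:,:,::-1]); cv2.imwrite("pics/t2.png",t[:,:,::-1])
E
```

```text
t 1.9 [0.4981 0.1813 0.085 ] [-3.1397 -0.0033  2.7963] [0.5 0.5 0.6] 0.0003
tool delta [-0.0034 -0.0007  0.019 ] wz deg 0.07357991885776917
```

View pics/s2.png

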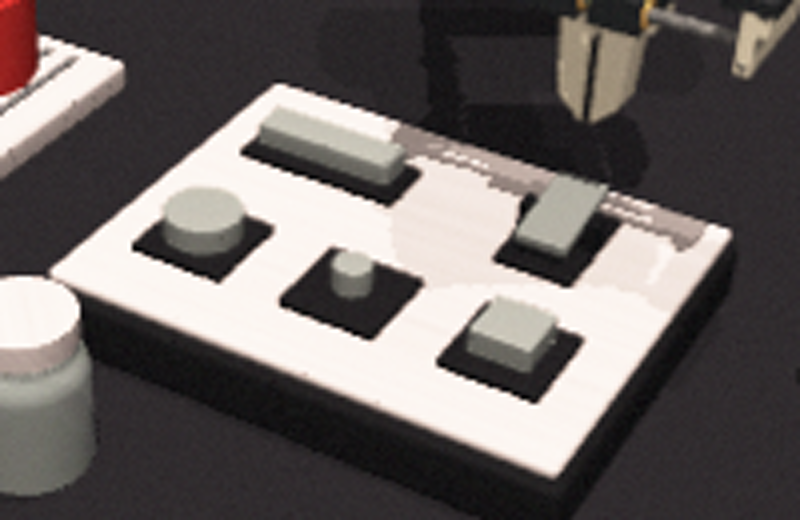

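The scene crop shows the fingertips at about px (397,210), and the rocker's near end at about (397,226). That gap looks too large, so I'll check it by projection.

```bash
python3 - <<'E'
from h import *
p=viewer.camera_params("scene"); s=monitor.observe(); print(s["time"],s["tool_pos"])
f=lambda X:print(np.round((proj(p,X)-[250,180])*4,0).tolist())
f([s["tool_pos"]]); f([[.503,.1786,.073],[.5615,-.0126,.067],[.5921,.072,.067],[.6226,.1567,.067],[.4742,.0401,.067]])
E
```

```text
2.0 [0.4996796  0.18175131 0.08698942]
[[585.0, 159.0]]
[[576.0, 184.0], [201.0, 209.0], [350.0, 263.0], [511.0, 321.0], [329.0, 134.0]]
```

View pics/t2.png

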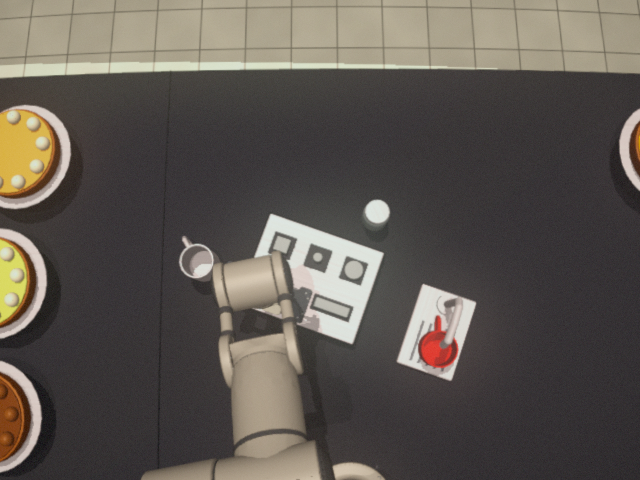

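The keys agree in both views to about 2 mm. The fingertip, though, is drawn about 10 px above where the state puts the TCP, so I'll take a fresh picture to rule out image lag.

```bash
python3 - <<'E'
from h import *
s=monitor.observe(); print(s["time"],s["tool_pos"],s["qpos"])
im=viewer.read_camera("scene")
p=viewer.camera_params("scene"); print((proj(p,[s["tool_pos"]])-[350,150])*8)
a=cv2.resize(im[150:225,350:450],(800,600),interpolation=cv2.INTER_CUBIC); cv2.imwrite("pics/s3.png",a[:,:,::-1])
E
```

```text
2.0 [0.4996796  0.18175131 0.08698942] [ 2.04611065e-01  4.66882504e-01  1.65893386e+00  1.07846120e-04
  1.01512124e+00 -1.02126765e+00]
[[370.5012834  558.44613642]]
```

View pics/s3.png

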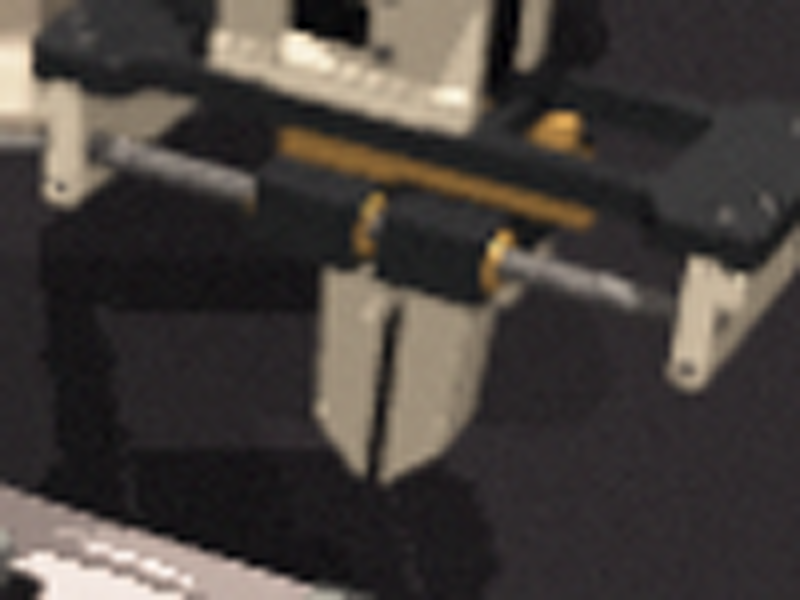

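The tip is at px (396.5,210.6) and the prediction is (396.3,219.8), so this isn't lag. I'll check the same bias in the start pictures, where the open fingers show in the scene view.

```bash
python3 - <<'E'
from h import *
from scipy.spatial.transform import Rotation as Ro
T=np.array([.12044,.51059,.19581]); R=Ro.from_euler("xyz",[-3.14023,-.0002,2.90979]).as_matrix()
P=[T+R@[0,s*.046,0] for s in(1,-1)]
sc=viewer.camera_params("scene"); tp=viewer.camera_params("top")
print("scene pred",proj(sc,P),"top pred",proj(tp,P))
a=cv2.imread("pics/scene0.png")[40:130,500:620]; b=cv2.imread("pics/top0.png")[430:480,30:150]
cv2.imwrite("pics/st.png",np.hstack([cv2.resize(a,(480,360),interpolation=2),cv2.resize(np.vstack([b,b*0])[:90,:],(320,240),interpolation=2)[:,:] if 0 else cv2.copyMakeBorder(cv2.resize(b,(320,133),interpolation=2),0,227,0,0,0)]))
w=np.load("w1.npy",allow_pickle=True).item(); c=-w["R"].T@w["t"]
print("wristcam pos",c,"axis",w["R"][2], "w1 TCP px",proj(w,[[.412,.258,.1964]]), "K",w["camera_matrix"][0,0])
w=viewer.camera_params("wrist"); print(-w["R"].T@w["t"])
E
```

```text
scene pred [[558.03246028 124.96613031]
 [520.85392857 118.19267096]] top pred [[ 89.25697639 466.04352599]
 [130.0890277  477.57652175]]
wristcam pos [0.34685964 0.28155253 0.38552206] axis [ 0.23961428 -0.08554068 -0.96709244] w1 TCP px [[320.41575427 276.39255837]] K 413.87197855743375
[0.43449025 0.20521059 0.2764209 ]
```

View pics/st.png

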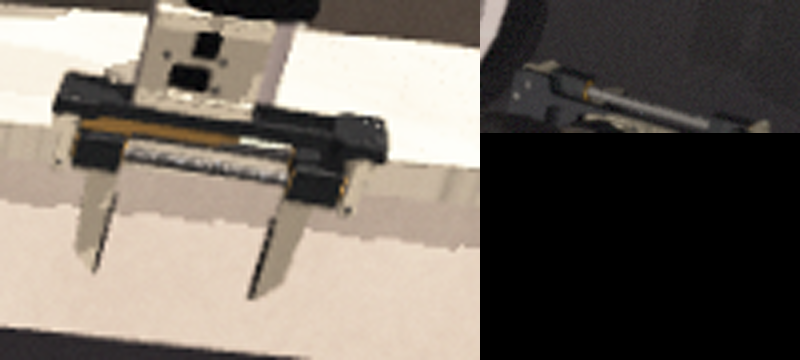

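```bash
python3 - <<'E'
from h import *
w=np.load("w1.npy",allow_pickle=True).item()
y=np.deg2rad(-19.83);R=np.array([[np.cos(y),-np.sin(y)],[np.sin(y),np.cos(y)]]);c=np.array([.545,.089])
for z in(.045,0): print(z,proj(w,[[*(c+R@o),z] for o in((-.12,.15),(-.12,-.15))]).round(0).tolist())
sc=viewer.camera_params("scene")
T=np.array([.4997,.1818,.087]);print([ (n,(proj(sc,[T+d])-proj(sc,[T]))[0].round(1)) for n,d in (("dx-.01",[-.01,0,0]),("dy.01",[0,.01,0]),("dz.01",[0,0,.01]))])
T=np.array([.1204,.5106,.1958]);print([ (n,(proj(sc,[T+d])-proj(sc,[T]))[0].round(1)) for n,d in (("dx-.01",[-.01,0,0]),("dy.01",[0,.01,0]),("dz.01",[0,0,.01]))])
# gray levels along column 200 near the edge
im=cv2.imread("pics/w1.png",0); print(im[255:292,200].tolist(), im[283:290,35:55:2].tolist())
E
```

```text
0.045 [[362.0, 284.0], [33.0, 282.0]]
0 [[357.0, 267.0], [61.0, 267.0]]
[('dx-.01', array([ 0.3, -2.5])), ('dy.01', array([4.7, 0.6])), ('dz.01', array([ 0.5, -4. ]))]
[('dx-.01', array([-0.7, -1.4])), ('dy.01', array([4. , 0.4])), ('dz.01', array([ 1.1, -3.7]))]
[110, 114, 106, 108, 95, 83, 79, 76, 81, 76, 77, 81, 78, 67, 56, 47, 43, 42, 42, 44, 45, 55, 57, 61, 57, 61, 63, 62, 56, 61, 61, 55, 60, 58, 60, 60, 61] [[108, 104, 104, 102, 67, 56, 61, 57, 59, 67], [103, 105, 107, 95, 77, 81, 75, 77, 74, 71], [103, 109, 105, 102, 162, 171, 164, 163, 161, 158], [104, 110, 101, 159, 245, 246, 245, 245, 243, 243], [108, 106, 97, 250, 255, 255, 255, 255, 255, 255], [105, 105, 105, 255, 255, 255, 255, 255, 255, 255], [103, 103, 115, 255, 255, 255, 255, 255, 255, 255]]
```

The wrist view of the console edge agrees with the reported arm pose to 2–3 px. So x and y are sound, and only the drawn finger length seems to differ (about 22 mm). I'll descend slowly on the rocker and watch the force.

Emit:
{"method": "move_arm", "body": {
  "deltas": [
    {"x": -0.002, "y": -0.001, "z": 0.004, "wx": 0, "wy": 0, "wz": 0, "hand": 0},
    {"x": -0.002, "y": -0.001, "z": 0.008, "wx": 0, "wy": 0, "wz": 0, "hand": 0},
    {"x": -0.002, "y": -0.001, "z": 0.012, "wx": 0, "wy": 0, "wz": 0, "hand": 0},
    {"x": -0.002, "y": -0.001, "z": 0.015, "wx": 0, "wy": 0, "wz": 0, "hand": 0},
    {"x": -0.002, "y": -0.001, "z": 0.017, "wx": 0, "wy": 0, "wz": 0, "hand": 0},
    {"x": -0.002, "y": -0.001, "z": 0.017, "wx": 0, "wy": 0, "wz": 0, "hand": 0}
  ]
}}

```text
time: 2.8
tool_pos: [0.5008, 0.1799, 0.0693]
tool_rot: [-3.142, -0.0, 2.796]
contact_force: [-0.1, 0.8, 0.5]
opening: 0.0001
```

Emit:
{"method": "move_arm", "body": {
  "deltas": [
    {"x": 0, "y": 0, "z": 0.002, "wx": 0, "wy": 0, "wz": 0, "hand": 0},
    {"x": 0, "y": 0, "z": 0.004, "wx": 0, "wy": 0, "wz": 0, "hand": 0},
    {"x": 0, "y": 0, "z": 0.005, "wx": 0, "wy": 0, "wz": 0, "hand": 0},
    {"x": 0, "y": 0, "z": 0.005, "wx": 0, "wy": 0, "wz": 0, "hand": 0}
  ]
}}

```text
time: 3.3
tool_pos: [0.5009, 0.1799, 0.0643]
tool_rot: [3.142, -0.0, 2.796]
contact_force: [-0.1, 0.3, 0.2]
opening: 0.001
```

```bash
python3 st.py; python3 - <<'E'
from h import *
im=viewer.read_camera("scene"); 
a=cv2.resize(im[170:260,340:460],(800,600),interpolation=cv2.INTER_CUBIC); cv2.imwrite("pics/s4.png",a[:,:,::-1])
E
```

```text
t 3.3 [0.5009 0.1799 0.0643] [ 3.1416e+00 -2.0000e-04  2.7963e+00] [-0.1  0.3  0.2] 0.001
```

View pics/s4.png

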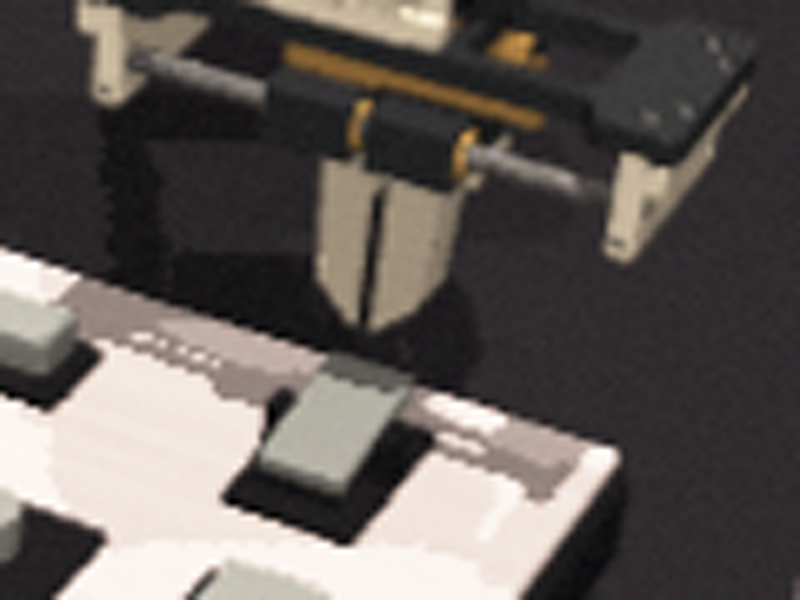

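The tip at crop (363,330) is still about 7 px above the rocker's near end (370,365), and there's no force. The real tip therefore does sit about 20 mm higher than reported. I'll carry on down in small steps.

Emit:
{"method": "move_arm", "body": {
  "deltas": [
    {"x": -0.002, "y": 0, "z": 0.002, "wx": 0, "wy": 0, "wz": 0, "hand": 0},
    {"x": -0.002, "y": 0, "z": 0.004, "wx": 0, "wy": 0, "wz": 0, "hand": 0},
    {"x": -0.002, "y": 0, "z": 0.006, "wx": 0, "wy": 0, "wz": 0, "hand": 0},
    {"x": -0.002, "y": 0, "z": 0.008, "wx": 0, "wy": 0, "wz": 0, "hand": 0},
    {"x": -0.002, "y": 0, "z": 0.01, "wx": 0, "wy": 0, "wz": 0, "hand": 0}
  ]
}}

```text
time: 3.98
tool_pos: [0.5028, 0.1792, 0.0543]
tool_rot: [3.142, -0.0, 2.796]
contact_force: [1.0, -0.6, -0.7]
opening: 0.0003
```

Emit:
{"method": "move_arm", "body": {
  "deltas": [
    {"x": 0, "y": 0, "z": 0.001, "wx": 0, "wy": 0, "wz": 0, "hand": 0},
    {"x": 0, "y": 0, "z": 0.002, "wx": 0, "wy": 0, "wz": 0, "hand": 0},
    {"x": 0, "y": 0, "z": 0.003, "wx": 0, "wy": 0, "wz": 0, "hand": 0}
  ]
}}

```text
time: 4.35
tool_pos: [0.5028, 0.1792, 0.0514]
tool_rot: [3.141, 0.0, 2.796]
contact_force: [-0.3, -0.3, 0.1]
opening: 0.0003
```

Emit:
{"method": "move_arm", "body": {
  "deltas": [
    {"x": 0, "y": 0, "z": 0.001, "wx": 0, "wy": 0, "wz": 0, "hand": 0},
    {"x": 0, "y": 0, "z": 0.002, "wx": 0, "wy": 0, "wz": 0, "hand": 0},
    {"x": 0, "y": 0, "z": 0.003, "wx": 0, "wy": 0, "wz": 0, "hand": 0}
  ]
}}

```text
time: 4.72
tool_pos: [0.5028, 0.1792, 0.0484]
tool_rot: [3.141, 0.0, 2.796]
contact_force: [-0.6, -0.5, -0.3]
opening: 0.0005
```

```bash
python3 st.py; python3 - <<'E'
from h import *
im=viewer.read_camera("scene"); 
a=cv2.resize(im[170:260,340:460],(800,600),interpolation=cv2.INTER_CUBIC); cv2.imwrite("pics/s5.png",a[:,:,::-1])
E
```

```text
t 4.725 [0.5028 0.1792 0.0484] [3.1415 0.     2.7964] [-0.6 -0.5 -0.3] 0.0005
```

View pics/s5.png

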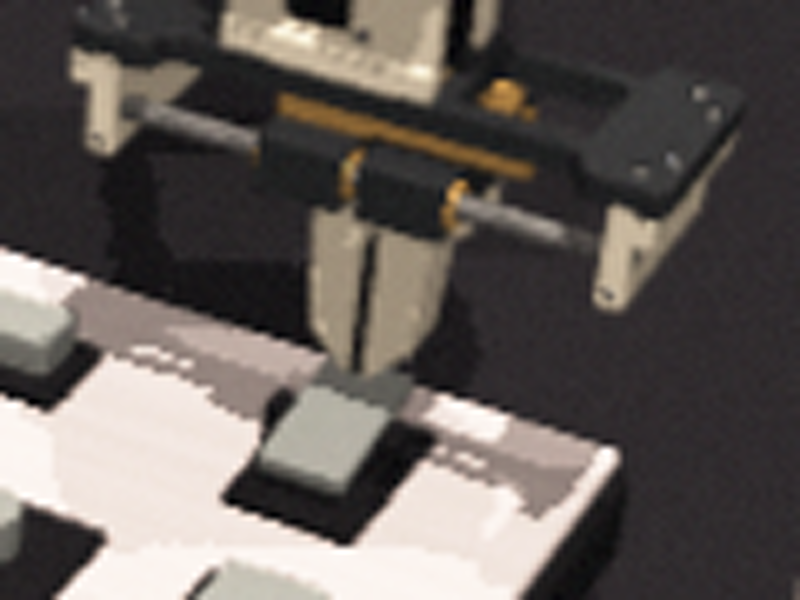

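The tip at crop (360,378) is now right over the press point (360,373) and almost touching. I'll continue down.

Emit:
{"method": "move_arm", "body": {
  "deltas": [
    {"x": 0, "y": 0, "z": 0.001, "wx": 0, "wy": 0, "wz": 0, "hand": 0},
    {"x": 0, "y": 0, "z": 0.002, "wx": 0, "wy": 0, "wz": 0, "hand": 0},
    {"x": 0, "y": 0, "z": 0.003, "wx": 0, "wy": 0, "wz": 0, "hand": 0}
  ]
}}

```text
time: 5.15
tool_pos: [0.5028, 0.1792, 0.0453]
tool_rot: [3.142, 0.0, 2.796]
contact_force: [-0.9, 0.7, 0.8]
opening: 0.0005
```

Emit:
{"method": "move_arm", "body": {
  "deltas": [
    {"x": 0, "y": 0, "z": 0.001, "wx": 0, "wy": 0, "wz": 0, "hand": 0},
    {"x": 0, "y": 0, "z": 0.002, "wx": 0, "wy": 0, "wz": 0, "hand": 0},
    {"x": 0, "y": 0, "z": 0.003, "wx": 0, "wy": 0, "wz": 0, "hand": 0}
  ]
}}

```text
time: 5.52
tool_pos: [0.5027, 0.1792, 0.0425]
tool_rot: [3.141, -0.0, 2.796]
contact_force: [-1.1, 0.2, 2.5]
opening: 0.0006
```

Emit:
{"method": "move_arm", "body": {
  "deltas": [
    {"x": 0, "y": 0, "z": 0.001, "wx": 0, "wy": 0, "wz": 0, "hand": 0},
    {"x": 0, "y": 0, "z": 0.002, "wx": 0, "wy": 0, "wz": 0, "hand": 0},
    {"x": 0, "y": 0, "z": 0.003, "wx": 0, "wy": 0, "wz": 0, "hand": 0}
  ]
}}

```text
time: 5.9
tool_pos: [0.5027, 0.1793, 0.0394]
tool_rot: [3.142, -0.0, 2.796]
contact_force: [-1.7, -1.1, 2.7]
opening: 0.0003
```

Emit:
{"method": "move_arm", "body": {
  "deltas": [
    {"x": 0, "y": 0, "z": 0.001, "wx": 0, "wy": 0, "wz": 0, "hand": 0},
    {"x": 0, "y": 0, "z": 0.002, "wx": 0, "wy": 0, "wz": 0, "hand": 0}
  ]
}}

```text
time: 6.15
tool_pos: [0.5026, 0.1793, 0.0377]
tool_rot: [3.141, -0.0, 2.796]
contact_force: [-3.3, 0.7, 7.2]
opening: 0.0008
```

Emit:
{"method": "move_arm", "body": {
  "deltas": [
    {"x": 0, "y": 0, "z": 0.001, "wx": 0, "wy": 0, "wz": 0, "hand": 0},
    {"x": 0, "y": 0, "z": 0.002, "wx": 0, "wy": 0, "wz": 0, "hand": 0}
  ]
}}

```text
time: 6.4
tool_pos: [0.5026, 0.1794, 0.0362]
tool_rot: [3.141, -0.0, 2.796]
contact_force: [-6.9, 0.5, 16.9]
opening: 0.0004
```

The rocker has reached its stop: force rose from 3 N to 17 N, with 7–8 mm of travel after contact. Contact was at a reading of about 0.044, so the tip is about 28 mm above the reported z. I'll lift and move over the large key.

Emit:
{"method": "move_arm", "body": {
  "deltas": [
    {"x": 0, "y": 0, "z": -0.03, "wx": 0, "wy": 0, "wz": 0, "hand": 0},
    {"x": 0, "y": 0, "z": -0.06, "wx": 0, "wy": 0, "wz": 0, "hand": 0},
    {"x": -0.03, "y": -0.04, "z": -0.06, "wx": 0, "wy": 0, "wz": 0, "hand": 0},
    {"x": -0.06, "y": -0.08, "z": -0.06, "wx": 0, "wy": 0, "wz": 0, "hand": 0},
    {"x": -0.09, "y": -0.12, "z": -0.06, "wx": 0, "wy": 0, "wz": 0, "hand": 0},
    {"x": -0.12, "y": -0.16, "z": -0.06, "wx": 0, "wy": 0, "wz": 0, "hand": 0},
    {"x": -0.12, "y": -0.16, "z": -0.04, "wx": 0, "wy": 0, "wz": 0, "hand": 0},
    {"x": -0.12, "y": -0.16, "z": -0.03, "wx": 0, "wy": 0, "wz": 0, "hand": 0}
  ]
}}

```text
time: 7.4
tool_pos: [0.5612, -0.0127, 0.0641]
tool_rot: [-3.141, -0.001, 2.795]
contact_force: [0.8, 0.2, 0.0]
opening: 0.0005
```

```bash
python3 st.py .5615 -.0126 .045; python3 - <<'E'
from h import *
im=viewer.read_camera("scene"); 
a=cv2.resize(im[160:310,250:450],(800,600),interpolation=cv2.INTER_CUBIC); cv2.imwrite("pics/s6.png",a[:,:,::-1])
E
```

```text
t 7.4 [ 0.5612 -0.0127  0.0641] [-3.1413e+00 -1.3000e-03  2.7951e+00] [0.8 0.2 0. ] 0.0005
tool delta [-0.0003  0.0002  0.0191] wz deg 0.0038869106469224383
```

View pics/s6.png

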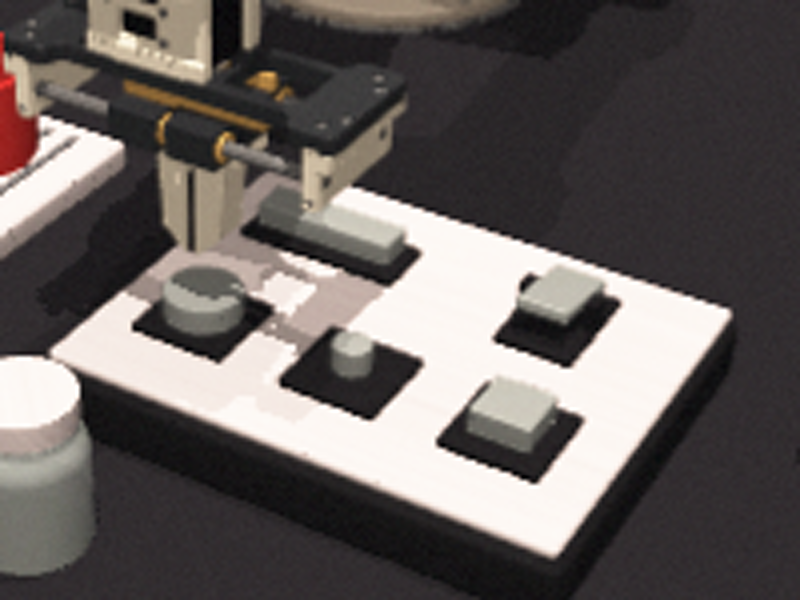

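The picture shows the rocker flipped to on. The tip at crop (192,250) is above the large key at (203,285). I'll press it down.

Emit:
{"method": "move_arm", "body": {
  "deltas": [
    {"x": 0, "y": 0, "z": 0.006, "wx": 0, "wy": 0, "wz": 0, "hand": 0},
    {"x": 0, "y": 0, "z": 0.012, "wx": 0, "wy": 0, "wz": 0, "hand": 0},
    {"x": 0, "y": 0, "z": 0.018, "wx": 0, "wy": 0, "wz": 0, "hand": 0},
    {"x": 0, "y": 0, "z": 0.022, "wx": 0, "wy": 0, "wz": 0, "hand": 0},
    {"x": 0, "y": 0, "z": 0.025, "wx": 0, "wy": 0, "wz": 0, "hand": 0},
    {"x": 0, "y": 0, "z": 0.028, "wx": 0, "wy": 0, "wz": 0, "hand": 0}
  ]
}}

```text
time: 8.2
tool_pos: [0.5617, -0.012, 0.0373]
tool_rot: [3.141, 0.0, 2.796]
contact_force: [0.1, -0.4, 0.3]
opening: 0.0004
```

Emit:
{"method": "move_arm", "body": {
  "deltas": [
    {"x": 0, "y": 0, "z": 0.001, "wx": 0, "wy": 0, "wz": 0, "hand": 0},
    {"x": 0, "y": 0, "z": 0.002, "wx": 0, "wy": 0, "wz": 0, "hand": 0},
    {"x": 0, "y": 0, "z": 0.003, "wx": 0, "wy": 0, "wz": 0, "hand": 0}
  ]
}}

```text
time: 8.57
tool_pos: [0.5617, -0.012, 0.0346]
tool_rot: [3.141, 0.0, 2.796]
contact_force: [-1.1, -0.3, 2.7]
opening: 0.0006
```

Emit:
{"method": "move_arm", "body": {
  "deltas": [
    {"x": 0, "y": 0, "z": 0.001, "wx": 0, "wy": 0, "wz": 0, "hand": 0},
    {"x": 0, "y": 0, "z": 0.002, "wx": 0, "wy": 0, "wz": 0, "hand": 0}
  ]
}}

```text
time: 8.82
tool_pos: [0.5617, -0.012, 0.0324]
tool_rot: [3.141, 0.0, 2.796]
contact_force: [-1.2, -0.7, 2.6]
opening: 0.0001
```

Emit:
{"method": "move_arm", "body": {
  "deltas": [
    {"x": 0, "y": 0, "z": 0.001, "wx": 0, "wy": 0, "wz": 0, "hand": 0},
    {"x": 0, "y": 0, "z": 0.002, "wx": 0, "wy": 0, "wz": 0, "hand": 0},
    {"x": 0, "y": 0, "z": 0.003, "wx": 0, "wy": 0, "wz": 0, "hand": 0}
  ]
}}

```text
time: 9.2
tool_pos: [0.5617, -0.012, 0.0294]
tool_rot: [3.141, 0.0, 2.796]
contact_force: [-0.6, -0.3, 2.8]
opening: 0.0006
```

Emit:
{"method": "move_arm", "body": {
  "deltas": [
    {"x": 0, "y": 0, "z": 0.001, "wx": 0, "wy": 0, "wz": 0, "hand": 0},
    {"x": 0, "y": 0, "z": 0.002, "wx": 0, "wy": 0, "wz": 0, "hand": 0}
  ]
}}

```text
time: 9.45
tool_pos: [0.5618, -0.012, 0.0288]
tool_rot: [3.141, 0.001, 2.796]
contact_force: [-5.5, 0.3, 19.9]
opening: 0.0007
```

The large key is at its stop: 3 N over about 8 mm of travel, then 20 N. I'll lift and move to the start bar.

Emit:
{"method": "move_arm", "body": {
  "deltas": [
    {"x": 0, "y": 0, "z": -0.03, "wx": 0, "wy": 0, "wz": 0, "hand": 0},
    {"x": 0, "y": 0, "z": -0.045, "wx": 0, "wy": 0, "wz": 0, "hand": 0},
    {"x": 0.05, "y": 0.01, "z": -0.045, "wx": 0, "wy": 0, "wz": 0, "hand": 0},
    {"x": 0.1, "y": 0.02, "z": -0.045, "wx": 0, "wy": 0, "wz": 0, "hand": 0},
    {"x": 0.1, "y": 0.02, "z": -0.03, "wx": 0, "wy": 0, "wz": 0, "hand": 0},
    {"x": 0.1, "y": 0.02, "z": -0.02, "wx": 0, "wy": 0, "wz": 0, "hand": 0}
  ]
}}

```text
time: 10.2
tool_pos: [0.4741, 0.0409, 0.047]
tool_rot: [3.141, 0.0, 2.797]
contact_force: [0.4, -0.5, -0.4]
opening: 0.0005
```

```bash
python3 st.py .4742 .0401 .04; python3 - <<'E'
from h import *
im=viewer.read_camera("scene"); 
a=cv2.resize(im[160:310,250:450],(800,600),interpolation=cv2.INTER_CUBIC); cv2.imwrite("pics/s7.png",a[:,:,::-1])
E
```

```text
t 10.2 [0.4741 0.0409 0.047 ] [3.1415e+00 1.0000e-04 2.7969e+00] [ 0.4 -0.5 -0.4] 0.0005
tool delta [-0.0004 -0.0007  0.007 ] wz deg 0.109689420534197
```

View pics/s7.png

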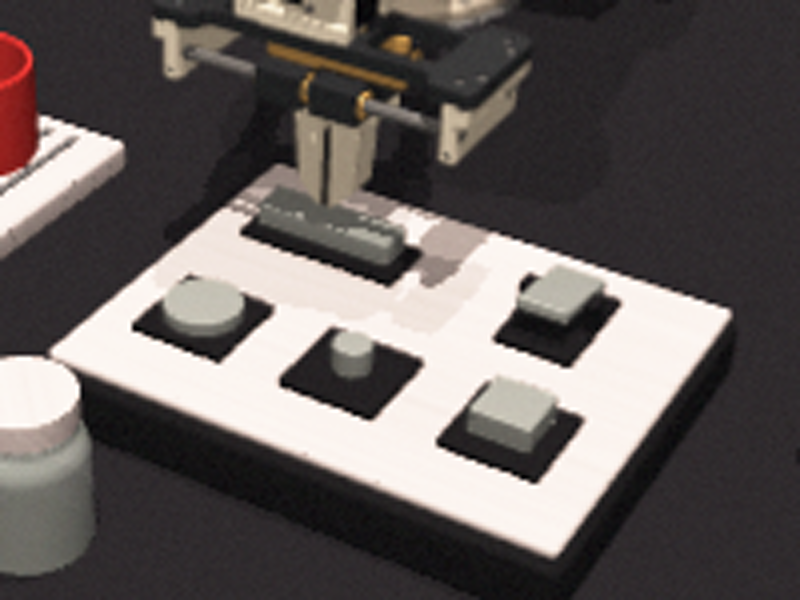

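The large key is down, the rocker is on, and the small and square keys are still up. The tip at crop (325,203) is over the middle of the bar, so I'll push it.

Emit:
{"method": "move_arm", "body": {
  "deltas": [
    {"x": 0, "y": 0, "z": 0.004, "wx": 0, "wy": 0, "wz": 0, "hand": 0},
    {"x": 0, "y": 0, "z": 0.008, "wx": 0, "wy": 0, "wz": 0, "hand": 0},
    {"x": 0, "y": 0, "z": 0.011, "wx": 0, "wy": 0, "wz": 0, "hand": 0},
    {"x": 0, "y": 0, "z": 0.014, "wx": 0, "wy": 0, "wz": 0, "hand": 0},
    {"x": 0, "y": 0, "z": 0.016, "wx": 0, "wy": 0, "wz": 0, "hand": 0}
  ]
}}

```text
time: 10.88
tool_pos: [0.4746, 0.0405, 0.0315]
tool_rot: [3.142, 0.001, 2.796]
contact_force: [-1.8, -1.7, 3.8]
opening: 0.0005
```

Emit:
{"method": "move_arm", "body": {
  "deltas": [
    {"x": 0, "y": 0, "z": 0.001, "wx": 0, "wy": 0, "wz": 0, "hand": 0},
    {"x": 0, "y": 0, "z": 0.002, "wx": 0, "wy": 0, "wz": 0, "hand": 0},
    {"x": 0, "y": 0, "z": 0.002, "wx": 0, "wy": 0, "wz": 0, "hand": 0}
  ]
}}

```text
time: 11.25
tool_pos: [0.4745, 0.0405, 0.0296]
tool_rot: [3.142, 0.001, 2.796]
contact_force: [0.1, -1.8, 3.8]
opening: 0.0005
```

Emit:
{"method": "move_arm", "body": {
  "deltas": [
    {"x": 0, "y": 0, "z": 0.001, "wx": 0, "wy": 0, "wz": 0, "hand": 0},
    {"x": 0, "y": 0, "z": 0.002, "wx": 0, "wy": 0, "wz": 0, "hand": 0},
    {"x": 0, "y": 0, "z": 0.002, "wx": 0, "wy": 0, "wz": 0, "hand": 0}
  ]
}}

```text
time: 11.62
tool_pos: [0.4746, 0.0405, 0.0287]
tool_rot: [3.141, 0.001, 2.797]
contact_force: [-3.4, -2.4, 16.3]
opening: 0.0005
```

Emit:
{"method": "move_arm", "body": {
  "deltas": [
    {"x": 0, "y": 0, "z": -0.02, "wx": 0, "wy": 0, "wz": 0, "hand": 0},
    {"x": 0, "y": 0, "z": -0.05, "wx": 0, "wy": 0, "wz": 0, "hand": 0},
    {"x": 0, "y": 0, "z": -0.09, "wx": 0, "wy": 0, "wz": 0, "hand": 0},
    {"x": 0.03, "y": 0, "z": -0.12, "wx": 0, "wy": 0, "wz": 0, "hand": 0},
    {"x": 0.05, "y": 0, "z": -0.15, "wx": 0, "wy": 0, "wz": 0, "hand": 0},
    {"x": 0.05, "y": 0, "z": -0.15, "wx": 0, "wy": 0, "wz": 0, "hand": 0}
  ]
}}

```text
time: 12.38
tool_pos: [0.4273, 0.0583, 0.1789]
tool_rot: [3.14, 0.003, 2.797]
contact_force: [-0.6, -0.4, -0.2]
opening: 0.0007
```

```bash
python3 st.py; python3 - <<'E'
from h import *
im=viewer.read_camera("scene"); 
a=cv2.resize(im[140:310,180:520],(800,400),interpolation=cv2.INTER_CUBIC); cv2.imwrite("pics/s8.png",a[:,:,::-1])
E
```

```text
t 12.375 [0.4273 0.0583 0.1789] [3.1399e+00 3.1000e-03 2.7972e+00] [-0.6 -0.4 -0.2] 0.0007
```

View pics/s8.png

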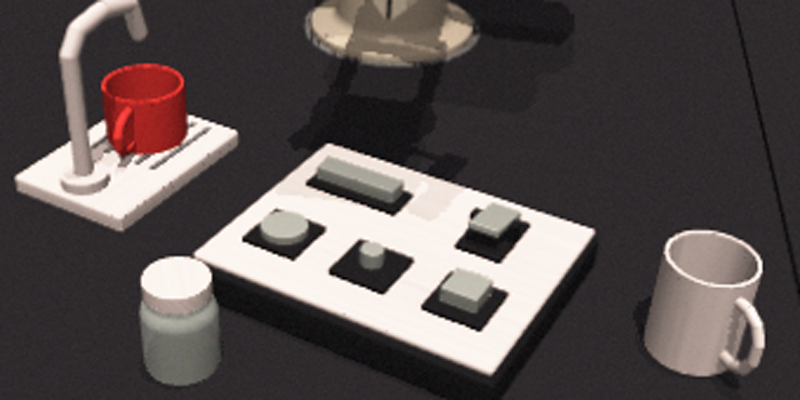

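The picture shows the rocker on, the large key down and the bar back up. The small and square keys are up, the cup, jug and jar haven't moved, and the arm is clear.

```bash
python3 -c "
from cell import robot
print(robot.hand_in())"
```

```text
the job is handed in; nothing more can be done
None
```

I pressed the rocker on, then the large round key, then the start bar with closed fingers, and handed the job in at about 12.4 s. No verdict is reported.

- **Presses:** each one reached its stop. Force was about 3 N (4 N for the bar) while moving, then jumped to 17–20 N for the rocker and large key and 16 N for the bar.
- **Last picture:** the rocker is on, the large key is down and the bar is back up. The small and square keys are up, and the cup, jug and jar look unmoved. That is by eye; I did not measure their positions again. The tool is clear of everything, with its force reading back near zero.
- **Disagreement found:** the fingertips are about 28–30 mm higher than the reported TCP. I saw this in the scene camera and contact confirmed it, so I found each press by force rather than by the given heights.

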